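Unclip the keyed post and fit its spacer

ROBOT

A 6-joint arm with a two-finger parallel gripper is mounted at the origin on the work surface. World frame = base frame: x ahead of the robot, y to its left, z up, the work surface at z = 0. Lengths are in mm, angles in rad, forces in N, time in s.
With the tool pointing down it reaches from about 350 to 975 mm from the base axis. Payload 7.1 kg.
Tool frame: the origin (TCP) lies at the very end of the fingers, on their centre line; the grasp point (between the pads) lies 19 mm behind it; z points along the fingers, y is the line along which they close (so a half turn about z gives the same grasp; the last joint's range is limited). The gripper opens to 88 mm and grips with 3 to 60 N. Pads are 20 mm wide; open, the fingers measure 115 mm over their backs; the gripper's body (75 mm by 178 mm) begins 61 mm behind the grasp point.
Start: joints at [-1.214, 0.423, 1.63, -0, 1.089, -0.019], TCP at [229.402, -581.36, 222.675] pointing down, gripper open.
Joint ranges: [-3, 3], [-0.9, 2.11], [0.09, 2.58], [-1.31, 4.45], [0.11, 2.69], [-2.54, 2.54]. Speed limits (rad/s): [2.39, 2.39, 3.01, 3.14, 3.14, 3.14].

INTERFACE

Orientations are given as a rotation vector (axis times angle).
In Python, from workcell import get_obs, get_image, job, models gives the robot as it stands.
- The arm moves only by the tool jog_arm, never from a script. Its argument "increments" is one flat list of numbers, 7 for each row, row after row: the turn, a rotation vector about the tool's x, y, z in degrees, then the shift along the tool's x, y, z in mm, then the opening in per cent of the stroke, from 0 (shut) to 100 (fully open). A call has 1 to 12 rows; each row shifts and turns the commanded pose from where the row before left it, along the tool's axes as they then stand; what a row does not reach is not made up. A row lasts 1/8 s, in which the tool goes at most 62.5 mm and 10.7 degrees, less where a joint would pass 70% of its speed; a pose out of reach is approached as far as the arm can. A call is refused whole if a number of a shift passes 62.5 or a number of a turn 10.7, either way. A call with a gripper value outside its range is refused whole. The fingers move at their own pace and stop on an object; the grip force is fixed at half the most. Time passes only in rows, so rows that do not move let the fingers close. It gives the time, the measured TCP pose, the force, the opening and the grip force at its end, in the units of the state.
- get_obs(): the state, without advancing time (a new reading comes with each control period).
- get_image(name): name is "side" or "top" or "wrist"; returns a dict with "pixels" (400x640x3 uint8, blue, green, red), "depth" (400x640 float32, mm along the optical axis (not along the pixel's ray), 0 where there is no reading), "fx", "fy", "cx", "cy" (pixels), "cam_to_world" (4x4, takes a point from camera to world coordinates); the wrist camera has in their place "tool_from_camera" (4x4, takes a point from camera to tool coordinates, whose origin is the TCP and whose axes are the flange's). Camera axes: x right, y up, looking along -z (the intrinsics and any distortion apply to the point x, -y, -z); pixel columns grow to the right and rows downward; lengths in mm; the calibration is good to about 2 mm. The wrist camera is an equidistant fisheye: a pixel r from the principal point sees the ray r / f radians off the axis. A picture is of the moment at which its call begins: read the wrist's pose just before it.
- job.close_job(): hands the job in; it is judged then, once.
Trained networks look in the newest picture that a camera, given by its name, has taken for a name from the list of things; names that differ only in an ending like _2 or _b are one class to them, and where a whole thing is asked for, a point or a joint stands for the part that bears it (a point fixed in the world has none). Each returns a list of dicts, best first, with "p" (0 to 1); they miss things now and then, are a little off and sometimes report something else, mostly with a low value. They report only what shows in the picture. A call takes as long as a camera call. They do not tell look-alikes from the thing itself.
- models.look_for(target, camera): "centre" ([x, y, z] in mm, in world coordinates, good to about 4 mm: the middle of the surface that is visible of it).
- models.regions_of(target, camera): "region" (400x640 bool, what is visible of it).
The state is a dict: "t": time; "qpos": joint angles; "qvel": joint speeds; "joint_torque": joint torques, N m; "ee_pos": TCP position; "orientation": TCP orientation; "ft_force": force on the tool from outside, world axes, zero at the start; "moment": the same for the moment, N m; "width": finger opening in mm; "grasp_force": force on a finger pad.
Only numpy, scipy, OpenCV 4.12 (cv2) and the standard library are available. Lean on these libraries where they do the work, as an engineer would, in place of code of your own. Each camera call takes 0.05 s, during which the arm holds its last target. There are 200 camera calls.

TASK

Pull the looped spring clip straight out of the cross hole in the post and lay it in the grey parts tray. Then turn the D-bore spacer so that its flat matches the flat of the post and drop it over the post until it sits fully home on the shoulder. Leave the couplings, the oil bottle and the spanner where they are.

Things in the scene. Friction and masses are not known exactly. Their poses are not given: they have to be found in the camera images.
- post: Fixed stand: dark steel plate 120 x 120 x 12 mm, a round shoulder 42 mm in diameter up to z = 30 mm, on it an upright bright D-section post, 24 mm in diameter, with one flat all along its own -y side, 6.5 mm from the axis. Post top at z = 82 mm, its top 5 mm tapered. Origin: under the plate, on the post's axis. Axes: x along the cross hole, y away from the flat, z up.
- post_seat (a point): Point on the post's axis at the shoulder's top face, where the spacer sits; axes as the stand's.
- post_hole (a point): Middle of the cross hole through the post, 39.75 mm above the shoulder. It runs along the stand's x, 8 mm wide, 7.5 mm high; level with it the post's round side has a groove of the same height, 2.5 mm deep, for the sprung leg. The clip's loop sticks out on the stand's -x side, and the clip comes out towards -x.
- clip_loop (a point): Centre of the loop of the loose steel spring clip (R-clip, 6 mm wire, 70 g, about 91 mm long, lying about level in the hole, drooping up to 8 degrees). Loop 34 mm across outside: the place to grip, fingers closing along y. Axes: x from loop along the legs, y from straight leg to sprung leg, z up. In the post this point is 50 mm to the -x side of the post's axis, 14 mm to +y.
- clip_tip (a point): End of the clip's straight leg, which runs through the hole: parallel to the clip's x, 14 mm to the -y side of the loop's centre, ending 72 mm ahead of it.
- clip_leg (a joint): The clip's wavy sprung leg, which hugs the groove on the post's round +y side: 0 at rest, up to about 0.1 rad when sprung outward. About 4 to 8 N of straight pull along the clip's -x makes it ride over the post; the clip is clear of the post after about 40 mm of pull.
- spacer_center (a point): Centre, half-way up, of the loose aluminium spacer standing on the bench: 30 mm high, about 130 g, 50 mm outside diameter with an outer flat on its own -y side, 15 mm from the axis. Axes: z up, y away from the flat. Grip it across its round sides, fingers closing along its x, 50 mm. Home, this point is 15 mm above post_seat.
- spacer: The same spacer, at the centre of its underside. Through bore 28 mm in diameter with a flat on the -y side, 8.5 mm from the axis: about 2 mm of play on the post. To go on, its x and y must point the same way as the stand's (10 degrees off still fits).
- tray: The grey plastic parts tray, fixed to the bench: 180 mm along its x, 140 mm along its y, 30 mm high, 4 mm walls and floor, open on top. Origin: centre of its underside.
- coupling: Bystander: steel quick coupling, 34 mm wide, 62 mm high, standing. Origin: centre of its underside.
- coupling2: Bystander: flared aluminium coupling, 48 mm wide, 48 mm high, standing. Origin: centre of its underside.
- oil: Bystander: black oil bottle, 60 mm wide, 160 mm high, standing. Origin: centre of its underside.
- spanner: Bystander: spanner lying flat beyond the stand. Origin: on its underside.
Mind the look-alikes: they are no part of the job. Leave any yellow look-alike of the spacer alone. Several things look just like the tray: the one meant starts nearest to the robot's base.

How it is judged:
By the outcome, as a careful person would: the job done as asked, in the order asked, and still so for the second after the job is handed in, with the robot touching nothing.
It also fails if it takes over 61 s, if anything falls off the work surface, if the arm or the gripper's body presses on something with over 40 N, if the wrist force passes 120 N, or if a joint passes its speed limit or range.

## Working session

There is one attempt and no reset: what is moved stays moved. The work goes in short steps, Python scripts to look and compute and a tool call to move; the robot and the scene stay as the last step left them, time stands still between calls to the robot, and variables do not carry over. Pictures are saved under pics/ and viewed, at most 10 in all, crops included, and the job is handed in when it is done.

Besides the shell and the picture viewer there is one more tool, called after "Call:" by a JSON object that holds its "fn" and its "kwargs", one argument or row to a line. jog_arm: Moves the arm, as the interface text tells. Its arguments: {"type":"object","properties":{"increments":{"type":"array"}},"required":["increments"]}

```bash
mkdir -p pics; cat > h.py <<'E'
import numpy as np, cv2
from workcell import get_obs, get_image, job, models
def cloud(im):
    d=im["depth"]; v,u=np.mgrid[0:d.shape[0],0:d.shape[1]]
    P=np.stack([(u-im["cx"])/im["fx"]*d, -(v-im["cy"])/im["fy"]*d, -d, np.ones_like(d)],-1)
    W=(P@np.array(im["cam_to_world"]).T)[...,:3]; W[d==0]=np.nan
    return W
E
python3 - <<'E'
from h import *
o=get_obs(); print({k:np.round(v,3) for k,v in o.items()})
for n in ["top","side"]:
    im=get_image(n); cv2.imwrite(f"pics/{n}1.png",im["pixels"]); np.savez(f"{n}1.npz",W=cloud(im),p=im["pixels"])
    for t in ["post","clip_loop","spacer","tray","coupling","coupling2","oil","spanner"]:
        print(n,t,[(np.round(r["centre"]).tolist(),round(r["p"],2)) for r in models.look_for(t,n)])
E
```

```text
{'t': np.float64(0.0), 'qpos': array([-1.214,  0.424,  1.631,  0.   ,  1.089, -0.019]), 'qvel': array([ 0.001,  0.   , -0.001, -0.001, -0.   ,  0.002]), 'joint_torque': array([ 1.0000e-03, -5.4462e+01, -2.7367e+01,  6.4000e-02,  2.3000e-02,
       -0.0000e+00]), 'ee_pos': array([ 229.217, -580.864,  221.916]), 'orientation': array([-3.085, -0.587,  0.   ]), 'ft_force': array([ 0.244, -0.581, -0.266]), 'moment': array([ 0.019, -0.02 ,  0.076]), 'grasp_force': np.float64(0.0), 'width': np.float64(87.707)}
top post [([596.0, -37.0, 18.0], 0.89)]
top clip_loop [([562.0, -14.0, 70.0], 0.52)]
top spacer [([453.0, 188.0, 30.0], 0.63), ([371.0, 234.0, 30.0], 0.6), ([462.0, 262.0, 32.0], 0.55)]
top tray [([454.0, -262.0, 4.0], 0.84), ([427.0, -515.0, 7.0], 0.81), ([746.0, 203.0, 52.0], 0.61)]
top coupling [([744.0, 207.0, 55.0], 0.57), ([660.0, 293.0, 16.0], 0.53)]
top coupling2 [([744.0, 207.0, 55.0], 0.57), ([660.0, 293.0, 16.0], 0.53)]
top oil [([702.0, -266.0, 102.0], 0.76)]
top spanner [([759.0, -55.0, 9.0], 0.67)]
side post [([588.0, -11.0, 10.0], 0.59)]
side clip_loop [([558.0, -18.0, 67.0], 0.46), ([744.0, 219.0, 32.0], 0.18)]
side spacer [([450.0, 197.0, 24.0], 0.65), ([743.0, 218.0, 31.0], 0.52), ([372.0, 250.0, 29.0], 0.51)]
side tray [([425.0, -522.0, 6.0], 0.93), ([453.0, -260.0, 5.0], 0.69)]
side coupling [([654.0, 310.0, 19.0], 0.8), ([747.0, 218.0, 32.0], 0.65), ([586.0, -9.0, 13.0], 0.15)]
side coupling2 [([654.0, 310.0, 19.0], 0.8), ([747.0, 218.0, 32.0], 0.65), ([586.0, -9.0, 13.0], 0.15)]
side oil [([703.0, -254.0, 78.0], 0.86), ([590.0, -6.0, 10.0], 0.73)]
side spanner [([765.0, -53.0, 7.0], 0.81)]
```

View pics/top1.png

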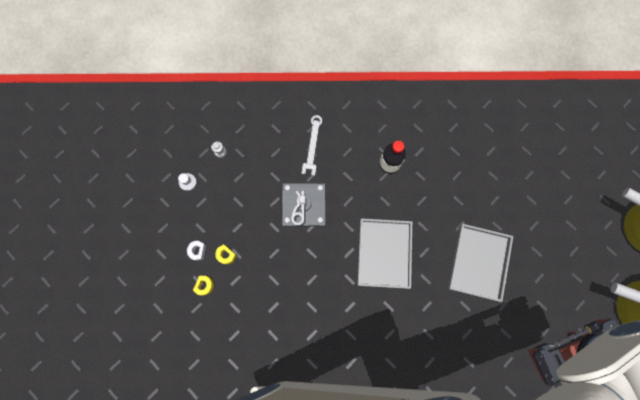

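View pics/side1.png

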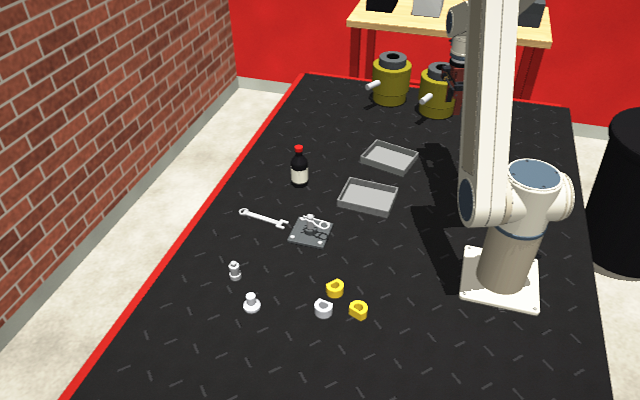

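Top view: spacer candidates are grey (196,250), yellow (225,254) and yellow (203,285). I choose the grey one, since the yellow ones are look-alikes. The tray candidates are (386,254), about 524 mm from the base, and (481,262), about 669 mm. I choose (386,254). The post with the clip is at (304,204), loop at (298,215).

```bash
python3 - <<'E'
from h import *
z=np.load("top1.npz"); W,p=z["W"],z["p"]
a=cv2.resize(p[175:235,270:335],None,fx=6,fy=6,interpolation=cv2.INTER_CUBIC)
b=cv2.resize(p[235:295,180:245],None,fx=6,fy=6,interpolation=cv2.INTER_CUBIC)
cv2.imwrite("pics/crop.png",np.hstack([a,b]))
# plate
def rect(m):
    pts=W[m][:,:2].astype(np.float32); r=cv2.minAreaRect(pts); return np.round(r[0],1),np.round(r[1],1),round(r[2],1),len(pts)
Z=W[...,2]; X=W[...,0];Y=W[...,1]
print("plate",rect((abs(X-596)<90)&(abs(Y+37)<90)&(Z>8)&(Z<16)))
print("tray",rect((abs(X-454)<110)&(abs(Y+262)<110)&(Z>10)&(Z<40)))
m=(abs(X-462)<35)&(abs(Y-262)<35)&(Z>22)&(Z<38); print("spacer",rect(m),W[m].mean(0))
m=(abs(X-590)<100)&(abs(Y+37)<60)&(Z>55)
for r in W[m].round(0): print(*r.astype(int),end="; ")
for n in ["post","spacer"]: pass
E
```

```text
plate (array([610. , -21.4]), array([136.9, 150.5]), 89.6, 1256)
tray (array([ 456.3, -252.5]), array([141.1, 185.5]), 86.2, 549)
spacer (array([464.9, 263.4]), array([38.8, 47.2]), 82.9, 170) [464.59158157 262.79286617  29.32214848]
618 -14 73; 618 -30 72; 616 -12 70; 615 -14 74; 616 -17 70; 615 -28 74; 616 -30 70; 612 -15 75; 612 -17 75; 613 -28 70; 612 -31 74; 610 -14 72; 609 -17 74; 611 -20 68; 609 -28 75; 610 -30 72; 607 -17 72; 607 -20 71; 607 -22 72; 607 -28 70; 606 -31 76; 605 -20 70; 603 -23 77; 602 -25 80; 602 -28 81; 601 -31 86; 602 -34 81; 603 -36 78; 603 -17 64; 601 -20 76; 599 -23 82; 599 -26 83; 599 -28 82; 600 -31 78; 599 -34 82; 600 -36 79; 599 -17 71; 597 -20 81; 596 -23 85; 597 -25 78; 597 -28 79; 596 -31 84; 596 -34 85; 597 -36 78; 596 -17 71; 594 -20 80; 594 -23 80; 595 -25 78; 595 -28 79; 593 -31 84; 594 -33 80; 595 -36 75; 592 -15 76; 594 -17 70; 591 -20 82; 591 -23 83; 592 -26 80; 591 -28 82; 591 -31 84; 591 -34 81; 593 -36 73; 591 -14 71; 591 -17 71; 589 -20 80; 589 -23 77; 588 -26 83; 588 -28 86; 589 -31 79; 588 -34 84; 589 -36 81; 589 -14 67; 587 -17 74; 59
[... 971 characters left out ...]
1 64; 554 -4 67; 554 -6 65; 554 -9 67; 553 -12 68; 553 -22 69; 553 -25 70; 553 -28 69; 553 -30 67; 552 -1 63; 552 -3 63; 551 -6 64; 551 -25 64; 550 -28 69; 551 -30 68; 548 -1 66; 548 -4 70; 549 -6 64; 547 -28 72; 548 -30 68; 545 -1 67; 546 -4 65; 545 -28 68; 545 -30 69; 543 -1 63; 543 -4 65; 542 -28 69; 543 -30 65; 541 -1 63; 541 -4 63; 540 -28 66; 540 -30 67; 538 -1 62; 537 -4 69; 538 -6 63; 537 -25 68; 537 -28 69; 537 -31 70; 535 -4 66; 535 -6 65; 535 -9 64; 535 -22 66; 535 -25 64; 534 -28 70; 533 -4 62; 532 -6 64; 532 -9 64; 532 -12 67; 533 -14 62; 532 -17 65; 532 -20 65; 533 -22 61; 532 -25 67; 533 -28 62; 529 -9 66; 530 -12 64; 529 -14 66; 530 -17 63; 530 -20 65; 529 -22 68; 527 -17 62;
```

View pics/crop.png

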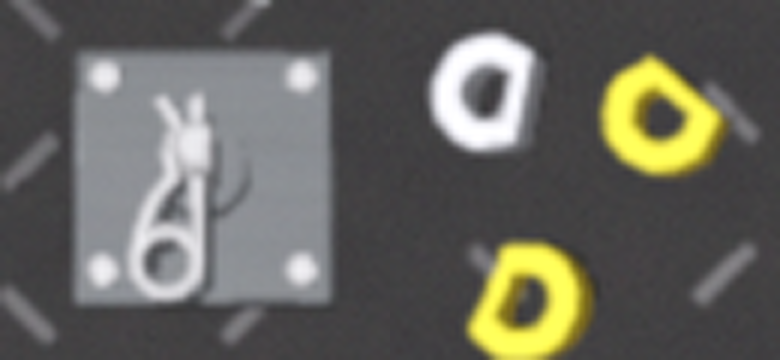

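The left crop shows the post, with the clip loop at crop pixel (168,262) and its legs pointing up (+x). The stand is aligned with the world axes. The right crop shows the grey D-spacer at (485,92), flat facing right (-y) and tilted about 10°, with the two yellow look-alikes beside it. Estimates: axis (592,-29), loop (543,-15,~64), spacer about (465,270). Moving towards the clip now.

Call:
{"fn": "jog_arm", "kwargs": {
  "increments": [0,0,10.7,0,0,0,70,0,0,10.7,0,0,0,70,0,0,0,25,-51,0,70,0,0,0,25,-51,0,70,0,0,0,25,-51,0,70,0,0,0,25,-51,0,70,0,0,0,25,-51,0,70,0,0,0,25,-51,0,70,0,0,0,25,-51,0,70,0,0,0,25,-51,0,70,0,0,0,25,-51,0,70,0,0,0,25,-51,0,70]
}}

```text
t: 2.4
ee_pos: [479.0, -69.0, 223.0]
orientation: [3.141, 0.004, 0.001]
ft_force: [0.5, -0.7, -0.3]
width: 61.2
grasp_force: 0.0
```

Call:
{"fn": "jog_arm", "kwargs": {
  "increments": [0,0,0,15,-51,0,70,0,0,0,0,0,0,70,0,0,0,0,0,0,70]
}}

```text
t: 2.78
ee_pos: [492.9, -19.8, 222.6]
orientation: [3.141, 0.005, -0.001]
ft_force: [-0.4, -0.0, -0.2]
width: 61.5
grasp_force: 0.0
```

```bash
cat >> h.py <<'E'
from scipy.spatial.transform import Rotation as R
def wcloud(im,o):
    d=im["depth"]; v,u=np.mgrid[0:d.shape[0],0:d.shape[1]]
    x=u-im["cx"]; y=v-im["cy"]; r=np.hypot(x,y)+1e-9; th=r/im["fx"]
    t=np.tan(np.minimum(th,1.4)); d=np.where(th<1.3,d,0)
    P=np.stack([x/r*t*d,-y/r*t*d,-d,np.ones_like(d)],-1)@np.array(im["tool_from_camera"]).T
    W=P[...,:3]@R.from_rotvec(o["orientation"]).as_matrix().T+o["ee_pos"]; W[d==0]=np.nan
    return W
E
python3 - <<'E'
from h import *
o=get_obs(); im=get_image("wrist"); cv2.imwrite("pics/w1.png",im["pixels"]); W=wcloud(im,o)
np.savez("w1.npz",W=W,p=im["pixels"]); print(o["ee_pos"],o["orientation"],o["t"],im["tool_from_camera"],im["fx"])
for t in ["clip_loop","clip_tip","post","post_hole"]:
    print(t,[(np.round(r["centre"]).tolist(),round(r["p"],2)) for r in models.look_for(t,"wrist")])
E
```

```text
[492.85731091 -19.83620964 222.60969244] [ 3.14131507e+00  4.97539593e-03 -5.83536479e-04] 2.775 [[ 3.51570614e-04  9.67922824e-01  2.51247453e-01  6.80832421e+01]
 [ 9.99999815e-01 -4.64771465e-04  3.91217341e-04 -7.88120478e-02]
 [ 4.95440841e-04  2.51247269e-01 -9.67922809e-01 -1.62165476e+02]
 [ 0.00000000e+00  0.00000000e+00  0.00000000e+00  1.00000000e+00]] 309.70691628693146
clip_loop [([562.0, -17.0, 69.0], 0.61)]
clip_tip [([557.0, -18.0, 68.0], 0.8)]
post [([593.0, -31.0, 13.0], 0.96)]
post_hole [([593.0, -37.0, 15.0], 0.7)]
```

View pics/w1.png

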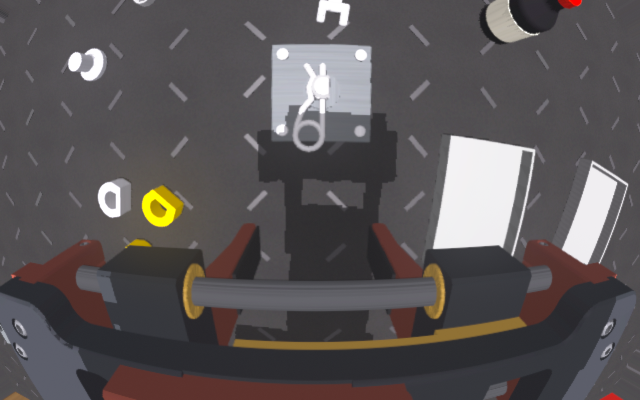

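The wrist view shows the post top at (318,88), the clip loop at (308,136), and the tray at right (485,200). Next I measure from its depth.

```bash
python3 - <<'E'
from h import *
z=np.load("w1.npz"); W,p=z["W"],z["p"]; X,Y,Z=W[...,0],W[...,1],W[...,2]
m=(X>515)&(X<630)&(abs(Y+25)<45)&(Z>52)&(Z<100)
P=W[m]
lp=P[P[:,0]<562]; print("loop x/y pct",np.percentile(lp,[1,50,99],axis=0).round(1))
sl=P[(P[:,0]<575)&(P[:,1]<-25)]; print("leg fit y(x)",np.polyfit(sl[:,0],sl[:,1],1), sl[:,0].min(), "z(x)",np.polyfit(lp[:,0],lp[:,2],1))
t=P[P[:,2]>77]; print("top",np.percentile(t,[2,50,98],axis=0).round(1),len(t))
m=(abs(X-596)<90)&(abs(Y+37)<90)&(Z>6)&(Z<18); r=cv2.minAreaRect(W[m][:,:2].astype(np.float32)); print("plate",r,np.median(Z[m]))
m=(abs(Y-265)<45)&(abs(X-465)<45)&(Z>22)&(Z<40); print("spacer",np.percentile(W[m],[2,50,98],axis=0).round(1))
E
```

```text
loop x/y pct [[527.1 -30.1  62.9]
 [547.9 -14.9  66.9]
 [561.3   1.7  70.6]]
leg fit y(x) [ -0.02403521 -14.30997829] 531.2058319561431 z(x) [ 0.09401186 15.48333564]
top [[582.2 -33.4  77.3]
 [592.8 -26.5  81.4]
 [604.2 -17.8  83.3]] 352
plate ((609.1911010742188, -28.43824005126953), (120.7089614868164, 153.5327911376953), 89.97638702392578) 12.081420752757609
spacer [[441.8 244.2  22.5]
 [465.1 262.4  29.9]
 [487.5 284.7  31.7]]
```

Call:
{"fn": "jog_arm", "kwargs": {
  "increments": [0,0,0,50,-5,0,65,0,0,0,0,0,50,65,0,0,0,0,0,50,65,0,0,0,0,0,50,65,0,0,0,0,0,27,65,0,0,0,0,0,0,65,0,0,0,0,0,0,65]
}}

```text
t: 3.9
ee_pos: [543.8, -15.1, 46.6]
orientation: [3.142, 0.002, 0.002]
ft_force: [-0.0, 0.3, -0.3]
width: 57.0
grasp_force: 0.0
```

Call:
{"fn": "jog_arm", "kwargs": {
  "increments": [0,0,0,0,0,1,30,0,0,0,0,0,0,10,0,0,0,0,0,0,10,0,0,0,0,0,0,10,0,0,0,0,0,0,10]
}}

```text
t: 4.53
ee_pos: [543.5, -14.7, 44.9]
orientation: [3.141, 0.004, 0.001]
ft_force: [1.0, -0.8, 0.9]
width: 32.5
grasp_force: 30.0
```

Call:
{"fn": "jog_arm", "kwargs": {
  "increments": [0,0,0,-6,0,0,10,0,0,0,-6,0,0,10,0,0,0,-6,0,0,10,0,0,0,-6,0,0,10,0,0,0,-6,0,0,10,0,0,0,-6,0,0,10]
}}

```text
t: 5.28
ee_pos: [506.1, -14.7, 44.4]
orientation: [-3.142, -0.004, 0.002]
ft_force: [-0.4, 0.1, -0.3]
width: 32.1
grasp_force: 30.0
```

Call:
{"fn": "jog_arm", "kwargs": {
  "increments": [0,0,0,-8,0,0,10,0,0,0,-8,0,0,10,0,0,0,-8,0,0,10,0,0,0,-8,0,0,10,0,0,0,-8,0,0,10,0,0,0,0,0,0,10]
}}

```text
t: 6.02
ee_pos: [466.3, -14.8, 44.7]
orientation: [-3.142, -0.004, 0.001]
ft_force: [-0.4, -0.2, 0.0]
width: 32.6
grasp_force: 30.0
```

```bash
python3 - <<'E'
from h import *
o=get_obs(); im=get_image("wrist"); cv2.imwrite("pics/w2.png",im["pixels"]); W=wcloud(im,o)
print(o["ee_pos"])
m=(W[...,0]>465)&(W[...,0]<575)&(abs(W[...,1]+15)<25)&(W[...,2]>35)&(W[...,2]<100)
P=W[m]
for a in range(470,575,10):
    q=P[(P[:,0]>=a)&(P[:,0]<a+10)]
    if len(q): print(a,len(q),np.percentile(q,[5,50,95],axis=0)[:,1:].round(0).tolist())
E
```

```text
[466.3239772  -14.80869336  44.65036241]
470 2798 [[-38.0, 53.0], [-18.0, 71.0], [9.0, 98.0]]
480 709 [[-30.0, 65.0], [-14.0, 67.0], [-3.0, 70.0]]
490 571 [[-30.0, 66.0], [-14.0, 68.0], [-6.0, 70.0]]
500 608 [[-30.0, 67.0], [-19.0, 69.0], [-13.0, 71.0]]
510 594 [[-30.0, 68.0], [-19.0, 70.0], [-13.0, 72.0]]
520 636 [[-30.0, 69.0], [-21.0, 71.0], [-15.0, 73.0]]
530 651 [[-29.0, 69.0], [-18.0, 72.0], [-10.0, 73.0]]
540 25 [[-29.0, 69.0], [-27.0, 71.0], [-11.0, 72.0]]
```

View pics/w2.png

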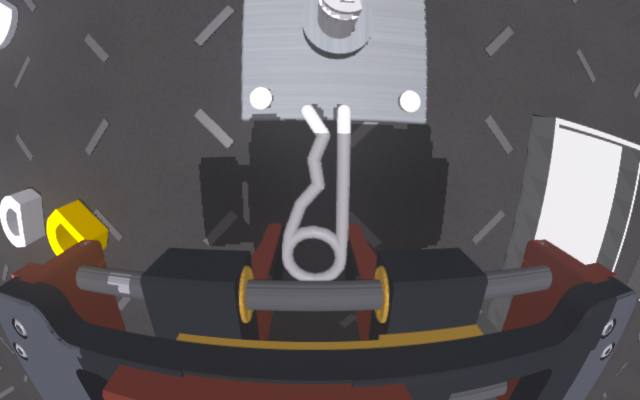

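The clip is out and held by its loop at (315,255), legs running up to (345,110), clear of the post.

Call:
{"fn": "jog_arm", "kwargs": {
  "increments": [0,0,0,0,0,-25,10,0,0,0,-7,47,0,10,0,0,0,-8,48,0,10,0,0,0,-7,47,0,10,0,0,0,-8,48,0,10,0,0,0,-7,48,0,10,0,0,0,0,0,30,10,0,0,0,0,0,25,10,0,0,0,0,0,6,10,0,0,0,0,0,0,10]
}}

```text
t: 7.32
ee_pos: [430.8, -252.9, 8.7]
orientation: [-3.141, -0.004, 0.0]
ft_force: [-0.4, 1.1, -0.5]
width: 32.3
grasp_force: 30.0
```

Call:
{"fn": "jog_arm", "kwargs": {
  "increments": [0,0,0,0,0,0,30,0,0,0,0,0,0,50,0,0,0,0,0,0,60,0,0,0,0,0,-25,60,0,0,0,0,0,-60,60,0,0,0,0,0,-60,60]
}}

```text
t: 8.07
ee_pos: [430.3, -252.6, 155.2]
orientation: [-3.141, -0.004, 0.001]
ft_force: [1.2, -0.0, -0.4]
width: 52.5
grasp_force: 0.0
```

Call:
{"fn": "jog_arm", "kwargs": {
  "increments": [0,0,0,-3,-52,0,100,0,0,0,-3,-52,0,100,0,0,0,-3,-52,0,100,0,0,0,-3,-52,0,100,0,0,0,-3,-52,0,100,0,0,0,-3,-52,0,100,0,0,0,-3,-52,0,100,0,0,0,-3,-52,0,100,0,0,0,-3,-52,0,100,0,0,0,-3,-50,0,100,0,0,0,0,0,0,100,0,0,0,0,0,0,100]
}}

```text
t: 9.57
ee_pos: [399.0, 264.7, 153.6]
orientation: [3.141, 0.005, -0.001]
ft_force: [0.5, -0.1, -0.6]
width: 88.1
grasp_force: 0.0
```

```bash
python3 - <<'E'
from h import *
im=get_image("top"); W=cloud(im); cv2.imwrite("pics/tray.png",cv2.resize(im["pixels"][210:300,345:430],None,fx=4,fy=4,interpolation=cv2.INTER_CUBIC))
o=get_obs(); im=get_image("wrist"); cv2.imwrite("pics/w3.png",im["pixels"]); W=wcloud(im,o)
np.savez("w3.npz",W=W,p=im["pixels"]); print(o["ee_pos"],o["orientation"],o["t"])
X,Y,Z=W[...,0],W[...,1],W[...,2]
m=(abs(Y-265)<40)&(abs(X-465)<40)&(Z>25)&(Z<38)
hsv=cv2.cvtColor(im["pixels"],cv2.COLOR_BGR2HSV); m&=hsv[...,1]<90
P=W[m]; print(len(P),np.percentile(P,[1,50,99],axis=0).round(1))
# D-shape fit: extents; for each yaw, flat distance and circle
from scipy.optimize import least_squares
h=cv2.convexHull(P[:,:2].astype(np.float32))[:,0]
# densify hull
c=np.vstack([np.linspace(h[i],h[(i+1)%len(h)],max(2,int(np.hypot(*(h[(i+1)%len(h)]-h[i])))),endpoint=False) for i in range(len(h))])
def f(q):
    d=c-q[:2]; s,co=np.sin(q[2]),np.cos(q[2]); ly=-s*d[:,0]+co*d[:,1]
    return np.maximum(np.hypot(*d.T)-25,-ly-15)
r=least_squares(f,[465,268,-.15],loss="soft_l1"); print(r.x[:2].round(1),np.degrees(r.x[2]).round(1),"rms",np.sqrt(np.mean(f(r.x)**2)))
E
```

```text
[399.09990177 264.18266104 153.62160912] [ 3.14106102e+00  3.19087306e-03 -8.52283026e-04] 9.625
1359 [[441.5 244.9  27.8]
 [465.7 265.9  30.1]
 [487.8 285.1  31.7]]
[464.2 261.5] -10.0 rms 0.5244292276267358
```

View pics/w3.png

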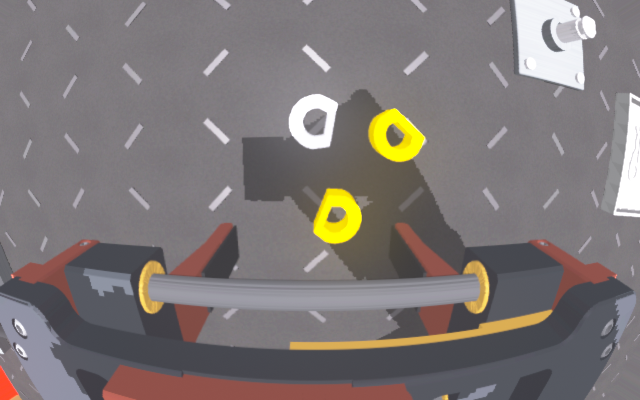

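View pics/tray.png

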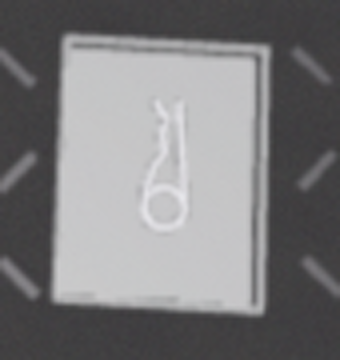

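The wrist view shows the grey spacer at (315,120) and the yellow rings at (397,135) and (337,215). The tray crop shows the clip lying flat in the right tray, around (165,165). Spacer fit: centre (464.2,261.5), yaw -10°.

Call:
{"fn": "jog_arm", "kwargs": {
  "increments": [0,0,-10,0,0,11,84,0,0,-10,0,0,11,84,0,0,-10,0,0,11,84,0,0,-10,0,0,11,84,0,0,-10,0,0,11,84,0,0,-10,0,0,11,84,0,0,-10,0,0,11,84,0,0,-10,0,0,11,84,0,0,0,4,32,0,84,0,0,0,4,32,0,84,0,0,0,0,0,0,84,0,0,0,0,0,0,84]
}}

```text
t: 11.18
ee_pos: [462.9, 260.7, 65.5]
orientation: [-2.406, -2.02, 0.003]
ft_force: [0.5, -0.2, 0.4]
width: 73.8
grasp_force: 0.0
```

```bash
cat >> h.py <<'E'
def rel(target,yaw):
    o=get_obs(); M=R.from_rotvec(o["orientation"]).as_matrix()
    y=np.degrees(np.arctan2(M[1,0],M[0,0])); print("pos",o["ee_pos"].round(1),"yaw",y.round(1),"turn z",round(-(yaw-y),1),"shift tool",(M.T@(np.array(target)-o["ee_pos"])).round(1),"q6",o["qpos"][5].round(2),"t",o["t"])
def spacerfit(W,g,zl,zh,bgr,rad=40):
    from scipy.optimize import least_squares
    m=(np.hypot(W[...,0]-g[0],W[...,1]-g[1])<rad)&(W[...,2]>zl)&(W[...,2]<zh)&(cv2.cvtColor(bgr,cv2.COLOR_BGR2HSV)[...,1]<60)
    P=W[m]; h=cv2.convexHull(P[:,:2].astype(np.float32))[:,0]; n=len(h)
    c=np.vstack([np.linspace(h[i],h[(i+1)%n],max(2,int(np.hypot(*(h[(i+1)%n]-h[i])))),endpoint=False) for i in range(n)])
    def f(q):
        d=c-q[:2]; return np.maximum(np.hypot(*d.T)-25,np.sin(q[2])*d[:,0]-np.cos(q[2])*d[:,1]-15)
    r=least_squares(f,g,loss="soft_l1"); print("fit",r.x[:2].round(1),np.degrees(r.x[2]).round(1),"rms",np.sqrt(np.mean(f(r.x)**2)).round(2),len(P),np.percentile(P,[1,50,99],axis=0).round(1).tolist())
E
python3 - <<'E'
from h import *
rel([464.2,261.5,4],80)
o=get_obs(); im=get_image("wrist"); W=wcloud(im,o); cv2.imwrite("pics/w4.png",im["pixels"])
spacerfit(W,[464.2,261.5,-.17],26,36,im["pixels"])
E
```

```text
pos [462.9 260.7  65.5] yaw 80.0 turn z 0.0 shift tool [ 1.1  1.2 61.5] q6 0.66 t 11.175
fit [464.2 261.4] -8.5 rms 0.56 2560 [[441.2, 245.1, 26.7], [465.5, 267.1, 30.0], [487.8, 286.0, 31.6]]
```

View pics/w4.png

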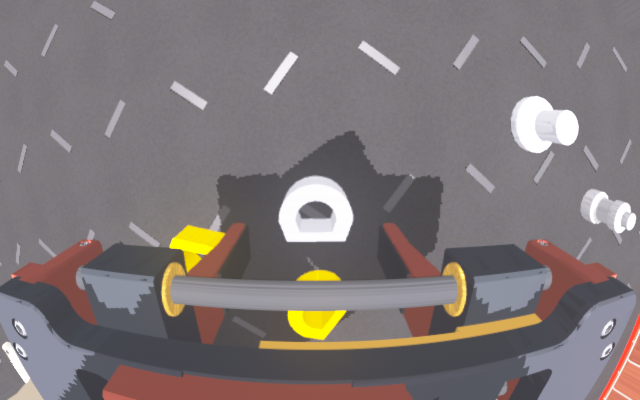

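The spacer sits centred between the open fingers at (316,210), its flat level in the image. The yellow rings at (197,245) and (317,300) are clear of the fingers.

Call:
{"fn": "jog_arm", "kwargs": {
  "increments": [0,0,0,1,1,30,84,0,0,0,0,0,25,84,0,0,0,0,0,6,84,0,0,0,0,0,0,84,0,0,0,0,0,0,50,0,0,0,0,0,0,40,0,0,0,0,0,0,40,0,0,0,0,0,0,40]
}}

```text
t: 12.22
ee_pos: [465.3, 262.9, 5.3]
orientation: [2.404, 2.022, 0.001]
ft_force: [-0.5, -0.1, 6.2]
width: 49.3
grasp_force: 30.0
```

Call:
{"fn": "jog_arm", "kwargs": {
  "increments": [0,0,0,0,0,-40,40,0,0,0,0,0,-40,40,0,0,0,0,0,-40,40,0,0,-9.5,0,0,0,40,0,0,0,-55,18,0,40,0,0,0,-55,18,0,40,0,0,0,-55,18,0,40,0,0,0,-55,18,0,40,0,0,0,-55,18,0,40,0,0,0,-55,18,0,40,0,0,0,-53,20,0,40,0,0,0,0,0,0,40]
}}

```text
t: 13.72
ee_pos: [591.6, -124.6, 124.6]
orientation: [2.232, 2.208, 0.001]
ft_force: [-0.4, 0.1, -1.5]
width: 48.9
grasp_force: 30.0
```

```bash
python3 - <<'E'
from h import *
rel([593,-29,125],90)
o=get_obs(); im=get_image("wrist"); W=wcloud(im,o); cv2.imwrite("pics/w5.png",im["pixels"])
e=o["ee_pos"]; np.savez("w5.npz",W=W,p=im["pixels"],e=e); print(o["width"],o["ft_force"].round(1))
X,Y,Z=W[...,0],W[...,1],W[...,2]
m=(abs(X-593)<30)&(abs(Y+29)<30)
for a,b in [(40,70),(70,77),(78,90)]:
    P=W[m&(Z>a)&(Z<b)]; 
    if len(P): print("post",a,len(P),np.percentile(P,[2,50,98],axis=0).round(1).tolist())
P=W[m&(Z>27)&(Z<34)]; print("shoulder",np.percentile(P,[1,99],axis=0).round(1).tolist())
pl=W[(abs(X-593)<80)&(abs(Y+29)<80)&(Z>9)&(Z<15)]; r=cv2.minAreaRect(pl[:,:2].astype(np.float32)); print(r)
spacerfit(W,[e[0],e[1],0],e[2]+15,e[2]+35,im["pixels"])
E
```

```text
pos [ 591.6 -124.6  124.6] yaw 89.4 turn z -0.6 shift tool [95.7  0.3 -0.5] q6 -0.22 t 13.725
48.94797151600178 [-0.4  0.1 -1.5]
post 40 117 [[583.7, -35.3, 40.7], [592.8, -35.0, 58.5], [602.6, -34.3, 67.7]]
post 70 48 [[582.1, -34.7, 73.3], [593.1, -34.5, 75.3], [604.8, -16.8, 76.9]]
post 78 720 [[583.0, -34.1, 78.1], [593.4, -27.3, 81.6], [604.0, -18.2, 83.4]]
shoulder [[573.3, -48.5, 28.6], [613.3, -10.6, 31.9]]
((593.3980712890625, -28.135051727294922), (119.97503662109375, 120.88552856445312), 89.89839172363281)
fit [ 592.1 -121.7] -0.2 rms 4.33 4859 [[566.6, -135.3, 140.0], [591.6, -116.3, 149.2], [616.3, -101.2, 157.9]]
```

View pics/w5.png

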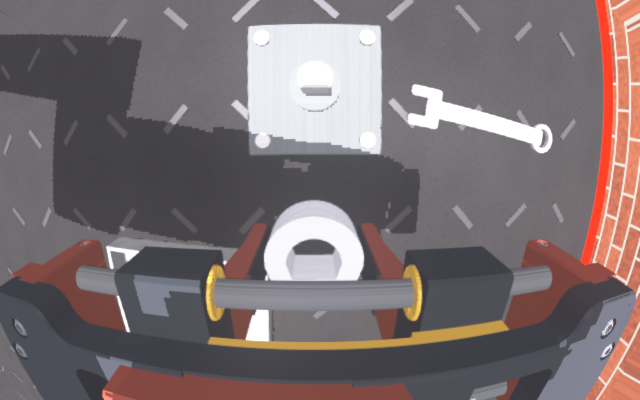

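The spacer is held level at (315,250), and the post's flat at (316,90) faces the same way as the spacer's flat. Refining the held spacer's position.

```bash
python3 - <<'E'
from h import *
z=np.load("w5.npz"); W,p,e=z["W"],z["p"],z["e"]
for r in (30,27): spacerfit(W,[e[0],e[1],0],e[2]+21.5,e[2]+28.5,p,r)
P=W[(np.hypot(W[...,0]-e[0],W[...,1]-e[1])<30)&(abs(W[...,2]-e[2]-25)<3.5)]
A=np.c_[P[:,:2]-e[:2],np.ones(len(P))]; print("plane",np.linalg.lstsq(A,P[:,2],rcond=None)[0].round(3))
# front (+y) arc and inner bore flat
for x0 in range(-24,25,6):
    q=P[abs(P[:,0]-e[0]-x0)<1.5]; print(x0,(q[:,1].min()-e[1]).round(1),(q[:,1].max()-e[1]).round(1),end=" | ")
E
```

```text
fit [ 591.4 -123. ] -2.4 rms 1.87 3953 [[566.8, -135.3, 146.3], [591.5, -115.9, 149.3], [616.1, -101.5, 151.9]]
fit [ 591.6 -123.1] -3.0 rms 1.83 3934 [[566.9, -135.3, 146.4], [591.6, -116.0, 149.3], [616.1, -101.5, 151.9]]
plane [1.00000e-03 3.00000e-03 1.49191e+02]
-24 -9.0 10.9 | -18 -10.9 17.5 | -12 -11.0 21.2 | -6 -11.3 23.0 | 0 -11.0 23.8 | 6 -11.1 23.2 | 12 -11.1 20.9 | 18 -11.0 17.1 | 24 -9.5 10.1 |
```

Call:
{"fn": "jog_arm", "kwargs": {
  "increments": [0,0,0,40,0,0,40,0,0,0,40,0,0,40,0,0,0,17,1,15,40,0,0,0,0,0,0,40,0,0,0,0,0,0,40]
}}

```text
t: 14.4
ee_pos: [591.9, -24.4, 109.3]
orientation: [-2.228, -2.214, 0.001]
ft_force: [0.3, -0.3, -1.4]
width: 49.0
grasp_force: 30.0
```

```bash
python3 - <<'E'
from h import *
rel([593.3,-27.4,35],89.4)
E
```

```text
pos [591.9 -24.4 109.3] yaw 89.6 turn z 0.2 shift tool [-3.   1.5 74.3] q6 -0.05 t 14.4
```

Call:
{"fn": "jog_arm", "kwargs": {
  "increments": [0,0,0,-3,1.5,10,40,0,0,0,0,0,0,40,0,0,0,0,0,0,40,0,0,0,0,0,0,40]
}}

```text
t: 14.9
ee_pos: [593.8, -27.3, 99.8]
orientation: [2.229, 2.214, 0.0]
ft_force: [0.3, -0.7, -1.9]
width: 49.1
grasp_force: 30.0
```

```bash
python3 - <<'E'
from h import *
rel([593.3,-27.4,35],89.4); rel([593.3,-27.4,35],89.4); print(get_obs()["ft_force"])
E
```

```text
pos [593.8 -27.3  99.8] yaw 89.6 turn z 0.2 shift tool [-0.1 -0.5 64.8] q6 -0.06 t 14.9
pos [593.8 -27.3  99.8] yaw 89.6 turn z 0.2 shift tool [-0.1 -0.5 64.8] q6 -0.06 t 14.9
[ 0.27213563 -0.73880199 -1.85718069]
```

Aligned. Descending in small steps and watching the force: first onto the taper and past it.

Call:
{"fn": "jog_arm", "kwargs": {
  "increments": [0,0,0,0,-0.5,6,40,0,0,0,0,0,5,40,0,0,0,0,0,4,40,0,0,0,0,0,3,40,0,0,0,0,0,2,40,0,0,0,0,0,0,40]
}}

```text
t: 15.65
ee_pos: [593.2, -27.1, 79.5]
orientation: [-2.228, -2.214, 0.0]
ft_force: [-0.1, 0.0, -1.8]
width: 49.0
grasp_force: 30.0
```

Call:
{"fn": "jog_arm", "kwargs": {
  "increments": [0,0,0,0,0,6,40,0,0,0,0,0,6,40,0,0,0,0,0,6,40,0,0,0,0,0,6,40,0,0,0,0,0,6,40,0,0,0,0,0,6,40,0,0,0,0,0,4,40,0,0,0,0,0,2,40,0,0,0,0,0,0,40]
}}

```text
t: 16.77
ee_pos: [593.2, -27.1, 37.6]
orientation: [-2.229, -2.214, 0.0]
ft_force: [0.1, 1.0, -0.9]
width: 49.0
grasp_force: 30.0
```

Call:
{"fn": "jog_arm", "kwargs": {
  "increments": [0,0,0,0,0,1,40,0,0,0,0,0,1,40,0,0,0,0,0,0,40,0,0,0,0,0,0,40]
}}

```text
t: 17.27
ee_pos: [593.2, -27.1, 35.7]
orientation: [2.229, 2.214, 0.0]
ft_force: [-0.3, -0.1, -1.4]
width: 49.1
grasp_force: 30.0
```

Call:
{"fn": "jog_arm", "kwargs": {
  "increments": [0,0,0,0,0,0.5,40,0,0,0,0,0,0.5,40,0,0,0,0,0,0,40,0,0,0,0,0,0,40]
}}

```text
t: 17.77
ee_pos: [593.3, -27.1, 35.3]
orientation: [2.228, 2.214, 0.0]
ft_force: [-2.1, 0.3, 4.5]
width: 49.1
grasp_force: 30.0
```

Contact force at z≈35.3, which matches the shoulder height. Releasing and retreating.

Call:
{"fn": "jog_arm", "kwargs": {
  "increments": [0,0,0,0,0,0,55,0,0,0,0,0,0,70,0,0,0,0,0,0,80,0,0,0,0,0,0,80,0,0,0,0,0,-20,80,0,0,0,0,0,-50,80,0,0,0,0,0,-50,80,0,0,0,-50,0,0,80,0,0,0,-50,0,0,80,0,0,0,0,0,0,80,0,0,0,0,0,0,80]
}}

```text
t: 19.15
ee_pos: [592.5, -126.9, 155.4]
orientation: [2.229, 2.213, 0.001]
ft_force: [0.7, -0.7, -0.1]
width: 70.2
grasp_force: 0.0
```

```bash
python3 - <<'E'
from h import *
o=get_obs(); im=get_image("wrist"); W=wcloud(im,o); cv2.imwrite("pics/w6.png",im["pixels"]); print(o["ee_pos"],o["width"],o["t"])
spacerfit(W,[593.3,-28.4,0],55,65,im["pixels"],30)
P=W[(np.hypot(W[...,0]-593.3,W[...,1]+28.4)<28)&(abs(W[...,2]-60)<5)]
print("top z",np.median(P[:,2]),"plane",np.linalg.lstsq(np.c_[P[:,:2]-[593.3,-28.4],np.ones(len(P))],P[:,2],rcond=None)[0].round(3))
E
```

```text
[ 592.5187179  -126.87307795  155.43421688] 70.1857221100707 19.15
fit [592.9 -28.6] -0.3 rms 0.41 1650 [[569.2, -43.8, 56.5], [592.5, -25.3, 60.1], [616.5, -4.7, 61.7]]
top z 60.11234647987328 plane [0.0000e+00 3.0000e-03 6.0051e+01]
```

View pics/w6.png

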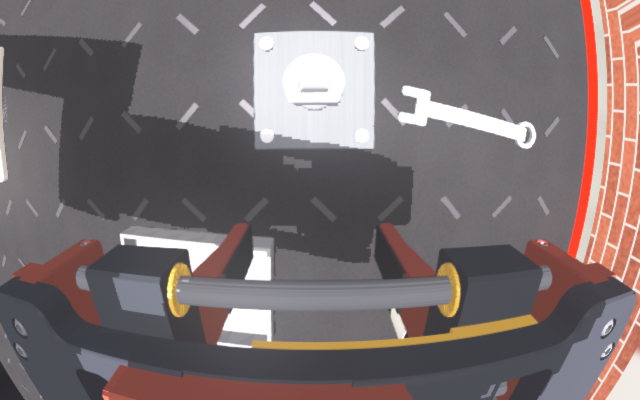

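The spacer sits on the shoulder at (315,80). Its top face is level at z = 60.1 mm, yaw is about 0°, and the clip was confirmed in the tray. Handing in.

```bash
python3 -c "
from workcell import job
print(job.close_job())"
```

```text
the job is handed in; nothing more can be done
None
```

The job is handed in at about 19 s: the clip is lying in the nearer grey tray, and the spacer is fully home on the shoulder with its flat matched (top face level at 60.1 mm, under 1° off). No bystander or look-alike was touched.

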